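# Hold the coffee machine's rinse switch on with its service key

### The arm

A 6-joint arm with a two-finger parallel gripper is mounted at the origin on the work surface; the furniture and walls round the work are solid. World frame = base frame: x ahead of the robot, y to its left, z up, the work surface at z = 0. Lengths are in m, angles in rad, forces in N, time in s.
With the tool pointing down it reaches from about 0.275 to 0.725 m from the base axis. Payload 15.9 kg.
Tool frame: the origin (TCP) lies midway between the tips of the shut fingers; the grasp point (between the pads) lies 19 mm behind it (env.grasp_offset is the distance from the TCP to the grasp point, in m); z points along the fingers, y is the line along which they close (so a half turn about z gives the same grasp; the last joint's range is limited). The gripper opens to 85 mm and grips with 20 to 120 N. Pads are 22 mm wide; open, the fingers measure 114 mm over their backs; the gripper's body (76 mm by 85 mm) begins 54 mm behind the grasp point. The pads swing forward as they close: fully open they stand 13 mm farther back than shut.
Start: joints at [-1.141, 0.213, -0.034, 1.323, 0, 1.571], TCP at [0.208, -0.455, 0.231] pointing down, gripper open.
Joint ranges: [-2.98, 2.98], [-0.74, 1.72], [-1.14, 1.35], [-2.1, 2.04], [-1.57, 1.44], [-3.14, 3.14]. Speed limits (rad/s): [1.89, 1.89, 2.39, 2.57, 3.14, 3.14].

### API

Orientations are given as a 3x3 rotation matrix whose columns are the frame's x, y, z axes.
In Python, from plant import env gives the robot as it stands.
- The arm moves only by the tool servo_tool, never from a script. Its argument "plan" is a list of rows, each an object of numbers: "x", "y", "z": the shift along the tool's x, y, z in m; "ax", "ay", "az": the turn, a rotation vector about the tool's x, y, z in degrees. A call has exactly 5 rows; each row is the pose to reach, as a shift and turn from the pose commanded when the call began, along the tool's axes at that moment; what a row does not reach only later rows make up. A row lasts 1/10 s, in which the tool goes at most 50 mm and 8.59 degrees, less where a joint would pass 70% of its speed; a pose out of reach is approached as far as the arm can. A call with a gripper value outside its range is refused whole. "claw" is the finger opening in m, from 0 to 0.0854, set as the call begins (left out, the last holds). The fingers move at their own pace and stop on an object; the grip force is fixed at half the most. Time passes only in rows, so rows that repeat a pose let the fingers close, or fill a call up. It gives the time, the measured TCP pose, the force, the opening and the grip force at its end, in the units of the state.
- env.sense(): the state, without advancing time (a new reading comes with each control period).
- env.get_image(name): name is "scene" or "top"; returns (picture, depth): 480x640x3 uint8, blue, green, red; 480x640 float32, m along the optical axis (not along the pixel's ray), 0 where there is no reading.
- env.camera_params(name): a dict with "mtx" (3x3 intrinsics, pixels), "cam_to_world" (4x4, takes a point from camera to world coordinates). Camera axes: x right, y down, z forward; pixel columns grow to the right and rows downward; lengths in m; the calibration is good to about 2 mm. A picture is of the moment at which its call begins. camera_params takes no time and is no camera call.
- env.sign_off(): hands the job in; it is judged then, once.
The state is a dict: "clock": time; "joint_positions": joint angles; "joint_vel": joint speeds; "effort": joint torques, N m; "tcp_pos": TCP position; "ee_rot": TCP orientation; "contact_force": force on the tool from outside, world axes, zero at the start; "moment": the same for the moment, N m; "opening": finger opening in m; "grip_force": force on a finger pad.
Only numpy, scipy, OpenCV 4.12 (cv2) and the standard library are available. Lean on these libraries where they do the work, as an engineer would, in place of code of your own. Each camera call takes 0.05 s, during which the arm holds its last target. There are 200 camera calls.

### The job

Run the coffee machine's rinse: swing the black service flap on top of the machine open by its handle until it stands at least upright, take the red-headed key out of the wooden key block, push it fully home into the lock under the flap (wiggle it a little where the pins stick), and turn it clockwise a quarter turn up to its stop. The switch springs back by itself, so finish while still gripping the key and holding it turned. Leave the other keys, the mug under the spout and everything else standing where it is.

Things in the scene. Friction and masses are not known exactly. Their poses are not given: they have to be found in the camera images.
- coffee_machine: fixed compact grey coffee machine, 270 mm deep (its x, from -150 to +120), 240 mm wide (its y, plus a clear water tank reaching y = +148 on the left side), flat deck 180 mm above the table; origin on the table under the middle of its width, front (spout, drip tray) toward its -x, z up. A black flap on the deck covers a well (60 mm along x, 90 mm along y, 37 mm deep) with the lock in it
- flap (a joint): opening angle of the flap in rad: 0 closed (lying flat on the deck), 1.57 standing upright, 1.95 its stop leaning back; a stiff friction hinge, it stays wherever it is left (0.14 kg)
- flap_hinge (a point): point on the flap's hinge line, at the rear of the deck, 70 mm behind the machine's origin and 185 mm above the table; axes are the machine's: the hinge line runs along its y, the flap (124 mm long, 130 mm wide, 8 mm thick) reaches from here toward -x when closed and its free edge swings up and back toward +x
- flap_handle (a point): middle of the handle bar: a steel bar 10 mm thick, 80 mm long parallel to the hinge line, on two slanting end brackets, its centre 28 mm above the flap's outer face and 16 mm out beyond its free edge; from the hinge line it lies 140 mm along the flap and 32 mm off the flap's middle plane; axes turn with the flap
- lock_mouth (a point): centre of the key slot, on top of the lock's fixed square steel face (38 mm, 5 mm thick, 2 mm below the deck), 20 mm forward of the machine's origin, 90 mm from the hinge line. Axes are the machine's. The slot goes straight down, 14 mm long (x), 7 mm wide (y). A key can turn only with its shoulder within about 2 mm of the face; while turned it cannot be pulled out
- lock_plug (a joint): angle of the plug under the lock's face (keyway 13.2 x 6.0 mm) in rad, growing clockwise seen from above: 0 to 0.06 at rest, in line with the slot; 1.40 at the stop. A spring of 0.10 N m/rad turns it back when let go. Two sticky spring pins, 13 and 18 mm below the face, reach 2.5 mm into the keyway, one from each end; each gives way to a downward push of about 5 to 15 N
- key_block: fixed block of light wood, 42 mm (x) by 175 mm (y) by 34 mm high, origin at the centre of its underside; three key slots in its top along the middle line, at y = -56, 0 and +56 mm, each 14.5 mm long along y and 7.5 mm wide along x
- key_red: key with a red plastic head, 40 g, upright in one of the block's three slots (any). Origin on its axis at the shoulder (underside of the head), which rests on the block's top; z up, x along its width, y across its thickness. Below: a round neck 5 mm thick to -8 mm, then the steel blade 12 mm wide (x), 5 mm thick (y), bevelled nose, ending at -28 mm. Either way round fits the lock
- key_red_head (a point): centre of the red key's head, 24 mm above the shoulder, where to grip it: a round disc 36 mm across and 10 mm thick (along the key's y), on a stem 22 mm wide and 9 mm thick; axes are the key's
- key_blue: a like key with a blue head, in another slot; to be left alone. Origin and axes as the red key
- key_yellow: a like key with a yellow head, in another slot; to be left alone. Origin and axes as the red key
- mug: dark green mug, 81 mm across and 94 mm tall, standing on the drip tray under the spout; to be left alone. Origin at the centre of its underside
- balm_bottle: tan balm bottle with a tall cap, 38 x 58 x 239 mm, to the left of the machine; to be left alone. Origin at the centre of its underside
- trigger_spray: white trigger spray bottle with a green lever, 63 x 117 x 261 mm, fixed, at the back left; in the way only. Origin at the centre of its underside
- pen_cup: patterned red tin with brushes in it, 72 mm across, 179 mm tall, fixed, at the back; in the way only. Origin at the centre of its underside
- spray_can: yellow aerosol can, 64 mm across, 228 mm tall, fixed, at the back right; in the way only. Origin at the centre of its underside
- green_vial: small green bottle with a black cap, 27 mm across, 75 mm tall, at the right; to be left alone. Origin at the centre of its underside

How it is judged:
On the way, in this order (a step that is already met when the one before it is completed fails the run):
1. the flap stands open (value of joint flap above 1.4 rad), for 0.2 s.
2. the red key is fully home in the lock, not yet turned (z of key_red in the frame of lock_mouth below 0.003 m and horizontal distance between key_red and lock_mouth below 0.004 m and value of joint lock_plug below 0.6 rad), for 0.1 s.
At the end, for the whole second after the job is handed in: The flap is open past 1.4 rad, the red key stands upright (within 0.12 rad) and home in the lock (shoulder within 4 mm of the face, axis within 4 mm of the slot's centre), the plug is turned past 1.2 rad of its 1.4, and the fingers still grip the key (over 2 N) (value of joint lock_plug above 1.2 rad and z of key_red in the frame of lock_mouth below 0.004 m and horizontal distance between key_red and lock_mouth below 0.004 m and angle between key_red's own z axis and vertical below 0.12 rad and contact force between the fingers and key_red above 2 N and value of joint flap above 1.4 rad); the arm keeps its last pose, push and grip.
It fails at once if the blue or the yellow key is pulled out or shifted by more than 10 mm (distance of any of key_blue, key_yellow from where it was at the start of the episode above 0.01 m).
It fails at once if the mug is pushed more than 20 mm or tipped (distance of mug from where it was at the start of the episode above 0.02 m or angle between mug's own z axis and vertical above 0.3 rad).
It fails at once if the balm bottle or the green bottle is pushed more than 20 mm or tipped (distance of any of balm_bottle, green_vial from where it was at the start of the episode above 0.02 m or angle between any of balm_bottle, green_vial's own z axis and vertical above 0.3 rad).
It also fails if it takes over 61 s, if anything falls off the work surface, if the arm or the gripper's body presses on something with over 40 N, if the wrist force passes 120 N, or if a joint passes its speed limit or range.

## Working session

There is one attempt and no reset: what is moved stays moved. The work goes in short steps, Python scripts to look and compute and a tool call to move; the robot and the scene stay as the last step left them, time stands still between calls to the robot, and variables do not carry over. Pictures are saved under pics/ and viewed, at most 10 in all, crops included, and the job is handed in when it is done.

Besides the shell and the picture viewer there is one more tool, called as name(argument=value, ...), one argument or row to a line, values as JSON. servo_tool: Moves the arm, as the interface text tells. Its arguments: {"type":"object","properties":{"plan":{"type":"array"},"claw":{"type":"number"}},"required":["plan"]}

```bash
mkdir -p pics; ls; cat > h.py <<'E'
import numpy as np, cv2
from plant import env
def pts(name):
    im,d=env.get_image(name); p=env.camera_params(name); K=p["mtx"];T=p["cam_to_world"]
    v,u=np.mgrid[0:480,0:640]
    c=np.stack([(u-K[0,2])/K[0,0]*d,(v-K[1,2])/K[1,1]*d,d],-1)
    w=c@T[:3,:3].T+T[:3,3]; w[d==0]=np.nan
    return im,d,w
E
python3 - <<'E'
from h import *
for n in("scene","top"):
    im,d,w=pts(n); cv2.imwrite(f"pics/{n}0.png",im); np.savez(f"{n}0.npz",im=im,w=w)
    p=env.camera_params(n); print(n,p["mtx"],p["cam_to_world"].round(3))
s=env.sense(); print(s["clock"],s["tcp_pos"],s["ee_rot"].round(3),s["opening"],env.grasp_offset)
E
```

```text
pics
scene [[529.25265686   0.         328.06102106]
 [  0.         529.25265686 237.4985792 ]
 [  0.           0.           1.        ]] [[ 0.642 -0.312  0.701 -0.536]
 [-0.767 -0.288  0.574 -0.91 ]
 [ 0.023 -0.905 -0.424  0.773]
 [ 0.     0.     0.     1.   ]]
top [[505.97145566   0.         317.25588134]
 [  0.         505.97145566 234.99593055]
 [  0.           0.           1.        ]] [[ 0.038 -0.974  0.224  0.11 ]
 [-0.999 -0.038  0.003 -0.046]
 [ 0.006 -0.224 -0.975  1.771]
 [ 0.     0.     0.     1.   ]]
0.1 [ 0.20821322 -0.45424067  0.230869  ] [[ 0.909  0.417 -0.   ]
 [ 0.417 -0.909  0.001]
 [ 0.    -0.001 -1.   ]] 0.0853041716185294 0.0187
```

View pics/scene0.png

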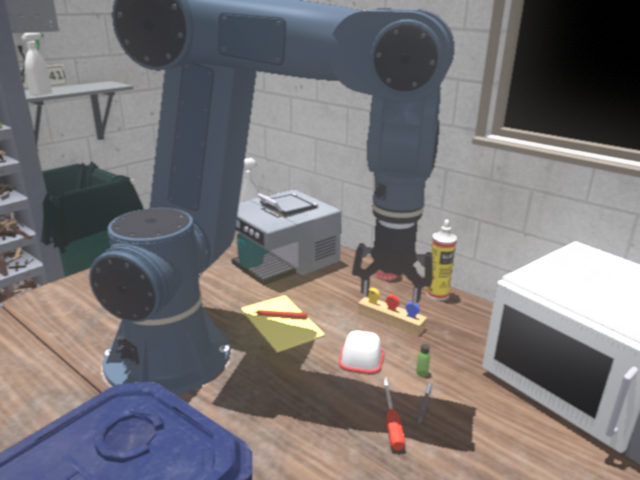

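View pics/top0.png

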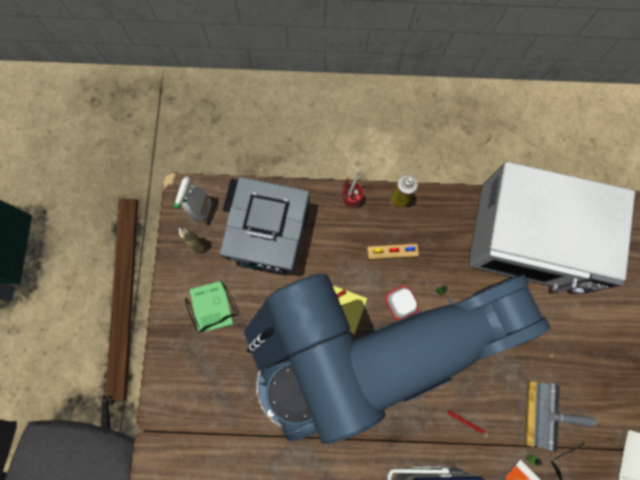

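The scene view shows the machine at about (290,230) and the block with yellow, red and blue heads at (373,296), (392,302), (412,309). In the top view the machine is at (265,225), the flap handle bar is near (262,235), and the block is at (393,250) with red in the middle.

```bash
python3 - <<'E'
from h import *
S=np.load("scene0.npz");T=np.load("top0.npz")
a=cv2.resize(T["im"][170:285,170:320],None,fx=4,fy=4,interpolation=2)[:460,:600]
b=cv2.resize(S["im"][180:290,225:350],None,fx=4,fy=4,interpolation=2)
o=np.zeros((600,800,3),np.uint8);
a=cv2.resize(T["im"][172:280,215:315],None,fx=4,fy=4,interpolation=2);b=cv2.resize(S["im"][180:290,230:330],None,fx=4,fy=4,interpolation=2)
o[:432,:400]=a;o[:440,400:800]=b
c=cv2.resize(T["im"][235:265,360:425],None,fx=4,fy=4);o[450:450+120,:260]=c
c=cv2.resize(S["im"][280:330,350:435],None,fx=3,fy=3);o[445:595,400:655]=c
cv2.imwrite("pics/z1.png",o)
for n,D in(("top",T),("scene",S)):
    w=D["w"];hsv=cv2.cvtColor(D["im"],cv2.COLOR_BGR2HSV)
    x0,x1,y0,y1=(365,425,238,262) if n=="top" else (355,430,283,332)
    sub=np.zeros((480,640),bool);sub[y0:y1,x0:x1]=1
    H,s,v=hsv[...,0],hsv[...,1],hsv[...,2]
    for nm,m in(("red",((H<6)|(H>172))&(s>150)),("blue",(H>105)&(H<130)&(s>150)),("yel",(H>22)&(H<34)&(s>180)),("wood",(H>10)&(H<25)&(s>60)&(v>150))):
        m=m&sub; q=w[m]; vv,uu=np.nonzero(m)
        print(n,nm,m.sum(),uu.mean().round(1),vv.mean().round(1),np.nanmedian(q,0).round(4),np.nanpercentile(q,[2,98],axis=0).round(3).tolist())
# machine deck
w=T["w"];m=(abs(w[...,2]-.18)<.006);m[:,:215]=0;m[:,320:]=0;m[:170]=0;m[285:]=0
vv,uu=np.nonzero(m);print(m.sum(),np.nanmedian(w[m],0),cv2.minAreaRect(w[m][:,:2].astype(np.float32)))
E
```

```text
top red 19 393.7 249.3 [ 0.4618 -0.3058  0.0698] [[0.458, -0.316, 0.06], [0.465, -0.293, 0.082]]
top blue 15 409.7 248.5 [ 0.4665 -0.3594  0.07  ] [[0.464, -0.372, 0.059], [0.468, -0.348, 0.078]]
top yel 28 377.8 250.3 [ 0.4557 -0.2499  0.0691] [[0.453, -0.265, 0.044], [0.46, -0.238, 0.081]]
top wood 496 391.2 251.0 [ 0.4596 -0.2971  0.0351] [[0.438, -0.391, 0.025], [0.489, -0.221, 0.076]]
scene red 76 392.6 300.4 [ 0.4606 -0.3129  0.0642] [[0.455, -0.324, 0.046], [0.467, -0.297, 0.076]]
scene blue 6 414.2 305.3 [ 0.4661 -0.3722  0.0725] [[0.463, -0.377, 0.069], [0.467, -0.358, 0.076]]
scene yel 0 nan nan [nan nan nan] [nan, nan, nan]
scene wood 2343 388.6 308.1 [ 0.4575 -0.2781  0.0018] [[0.402, -0.393, -0.003], [0.642, -0.154, 0.059]]
3934 [0.48577188 0.13202305 0.18038992] ((0.5150846838951111, 0.14200973510742188), (0.2616060674190521, 0.27302441000938416), 80.46244812011719)<stdin>:18: RuntimeWarning: Mean of empty slice.
  ret = ret.dtype.type(ret / rcount)
  return np.nanmean(a, axis, out=out, keepdims=keepdims)
  return np.nanmean(a, axis, out=out, keepdims=keepdims)
```

View pics/z1.png

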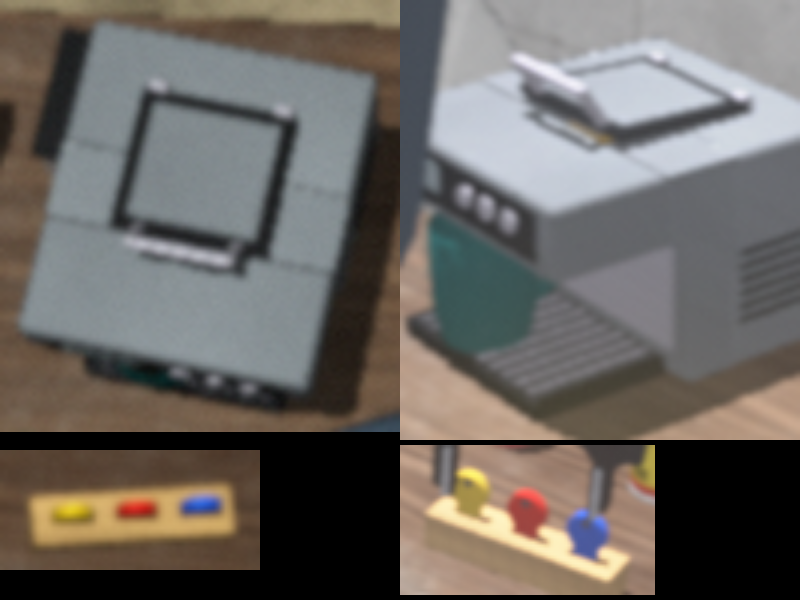

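The crops show the machine turned about 10° clockwise. The handle bar runs along the flap's front edge at (145–235, 245) in the top crop, and the mug sits under the spout. I'll measure the machine's edges, handle and block next.

```bash
cat >> h.py <<'E'
def ray(name,uv,z):
    p=env.camera_params(name);T=p["cam_to_world"];uv=np.atleast_2d(np.asarray(uv,float))
    d=np.c_[uv,np.ones(len(uv))]@np.linalg.inv(p["mtx"]).T@T[:3,:3].T;o=T[:3,3]
    return o+d*((np.asarray(z)-o[2])/d[:,2])[:,None]
def tri(uvs):
    A=np.zeros((3,3));b=np.zeros(3);L=[]
    for n,uv in uvs:
        p=env.camera_params(n);T=p["cam_to_world"];d=T[:3,:3]@np.linalg.inv(p["mtx"])@np.r_[uv,1];d/=np.linalg.norm(d)
        P=np.eye(3)-np.outer(d,d);A+=P;b+=P@T[:3,3];L.append((P,T[:3,3]))
    x=np.linalg.solve(A,b);return x,[float(np.linalg.norm(P@(x-o))) for P,o in L]
E
python3 - <<'E'
from h import *
S=np.load("scene0.npz");T=np.load("top0.npz")
w=T["w"];im=T["im"]
g=im.min(2).astype(int)
def fit(P):
    vx,vy,x,y=cv2.fitLine(P.astype(np.float32),cv2.DIST_HUBER,0,.001,.001).ravel();return np.array([vx,vy]),np.array([x,y])
m=(abs(w[...,2]-.18)<.012);m[:,:215]=0;m[:,320:]=0;m[:170]=0;m[285:]=0
R=[(np.nonzero(m[v])[0].max()+.5,v) for v in range(195,262)]
P=ray("top",R,.18)[:,:2];d,c=fit(P);print("right edge yaw",np.degrees(np.arctan2(*(d*np.sign(d[0]))[::-1])),c,np.std((P-c)@[-d[1],d[0]]))
F=[(u,np.nonzero(m[:,u])[0].max()+.5) for u in range(228,285)]
B=[(u,np.nonzero(m[:,u])[0].min()-.5) for u in range(245,300)]
for n,q in(("front",F),("back",B)):
    P=ray("top",q,.18)[:,:2];e,k=fit(P);print(n,np.degrees(np.arctan2(*(e*np.sign(e[1]))[::-1]))-90,k,np.std((P-k)@[-e[1],e[0]]))
# handle bright
for n,D,(x0,x1,y0,y1),th in(("top",T,(240,285,228,241),165),("scene",S,(255,285,190,214),190)):
    q=np.zeros((480,640),bool);q[y0:y1,x0:x1]=1
    mm=q&(D["im"].min(2)>th);vv,uu=np.nonzero(mm);W=D["w"][mm]
    print(n,"bar",mm.sum(),uu.mean(),vv.mean(),uu.min(),uu.max(),np.nanmedian(W,0),cv2.minAreaRect(np.c_[uu,vv].astype(np.float32)))
# flap top
mm=(w[...,2]>.185)&(w[...,2]<.195)&m;print("flap",cv2.minAreaRect(w[mm][:,:2].astype(np.float32)),mm.sum())
print(ray("top",[[262,235.]],.217))
# block
hsv=cv2.cvtColor(im,cv2.COLOR_BGR2HSV);z=w[...,2]
b=(z>.025)&(z<.1);b[:240]=0;b[262:]=0;b[:,:362]=0;b[:,425:]=0
print("block",cv2.minAreaRect(w[b&(z<.045)][:,:2].astype(np.float32)))
H,s=hsv[...,0],hsv[...,1]
r=np.zeros((480,640),bool);r[240:262,362:425]=1
for n,mm in(("red",((H<7)|(H>170))&(s>120)),("blue",(H>105)&(H<130)&(s>120))):
    mm=mm&r&(z>.055);vv,uu=np.nonzero(mm);print(n,len(uu),np.nanmean(w[mm],0),ray("top",[[uu.mean(),vv.mean()]],.07))
E
```

```text
right edge yaw -9.55304 [0.49782738 0.0117377 ] 0.00092376116977039
front -9.917038 [0.3784844  0.15044396] 0.001550238722741473
back -9.460381 [0.648087   0.11509755] 0.0009544824130970688
top bar 36 258.77777777777777 234.30555555555554 247 270 [0.46059529 0.1412301  0.22792412] ((258.55767822265625, 234.21156311035156), (23.533939361572266, 1.3728128671646118), 11.309932708740234)
scene bar 228 269.20175438596493 202.07894736842104 255 284 [0.48870722 0.16066505 0.1893503 ] ((269.5086364746094, 202.7079620361328), (20.27407455444336, 29.84910011291504), 87.61405944824219)
flap ((0.5125955939292908, 0.13040655851364136), (0.23607702553272247, 0.26545068621635437), 80.48480987548828) 1123
[[0.46071403 0.13264848 0.217     ]]
block ((0.4643436074256897, -0.3067629337310791), (0.04429665207862854, 0.17631444334983826), 5.7051568031311035)
red 22 [ 0.46186934 -0.3048739   0.07117068] [[ 0.46211823 -0.30505754  0.07      ]]
blue 20 [ 0.46737946 -0.36074164  0.07103552] [[ 0.46760304 -0.36093588  0.07      ]]
```

servo_tool(
  plan=[
    {"x": 0.03, "y": -0.027, "z": -0.03},
    {"x": 0.06, "y": -0.055, "z": -0.06},
    {"x": 0.09, "y": -0.085, "z": -0.09},
    {"x": 0.125, "y": -0.115, "z": -0.09},
    {"x": 0.159, "y": -0.145, "z": -0.09},
  ],
  claw=0.05,
)

```text
invalid input at $.plan[0]: expected keys x, y, z, ax, ay, az
```

servo_tool(
  plan=[
    {"x": 0.032, "y": -0.029},
    {"x": 0.064, "y": -0.058},
    {"x": 0.095, "y": -0.087},
    {"x": 0.127, "y": -0.116},
    {"x": 0.159, "y": -0.145},
  ],
)

```text
invalid input at $.plan[0]: expected keys x, y, z, ax, ay, az
```

servo_tool(
  plan=[
    {"x": 0.032, "y": -0.029, "az": -6},
    {"x": 0.064, "y": -0.058, "az": -12},
    {"x": 0.095, "y": -0.087, "az": -18},
    {"x": 0.127, "y": -0.116, "az": -24},
    {"x": 0.158, "y": -0.146, "az": -30},
  ],
)

```text
invalid input at $.plan[0]: expected keys x, y, z, ax, ay, az
```

servo_tool(
  plan=[
    {"az": -7},
    {"az": -14},
    {"az": -20},
    {"az": -26},
    {"az": -26},
  ],
)

```text
invalid input at $.plan[0]: expected keys x, y, z, ax, ay, az
```

All six keys are required in each row.

servo_tool(
  plan=[
    {"x": 0.03, "y": -0.027, "z": -0.03, "ax": 0, "ay": 0, "az": 0},
    {"x": 0.06, "y": -0.055, "z": -0.06, "ax": 0, "ay": 0, "az": 0},
    {"x": 0.09, "y": -0.085, "z": -0.09, "ax": 0, "ay": 0, "az": 0},
    {"x": 0.125, "y": -0.115, "z": -0.09, "ax": 0, "ay": 0, "az": 0},
    {"x": 0.159, "y": -0.145, "z": -0.09, "ax": 0, "ay": 0, "az": 0},
  ],
  claw=0.05,
)

```text
clock: 0.6
tcp_pos: [0.293, -0.255, 0.322]
ee_rot: [[0.909, 0.416, 0.001], [0.416, -0.909, -0.001], [0.001, 0.001, -1.0]]
contact_force: [1.2, -0.5, 0.3]
opening: 0.0498
grip_force: 0.0
```

servo_tool(
  plan=[
    {"x": 0.032, "y": -0.029, "z": 0, "ax": 0, "ay": 0, "az": 0},
    {"x": 0.064, "y": -0.058, "z": 0, "ax": 0, "ay": 0, "az": 0},
    {"x": 0.095, "y": -0.087, "z": 0, "ax": 0, "ay": 0, "az": 0},
    {"x": 0.127, "y": -0.116, "z": 0, "ax": 0, "ay": 0, "az": 0},
    {"x": 0.159, "y": -0.145, "z": 0, "ax": 0, "ay": 0, "az": 0},
  ],
)

```text
clock: 1.1
tcp_pos: [0.3767, -0.0566, 0.3213]
ee_rot: [[0.909, 0.417, 0.0], [0.417, -0.909, -0.0], [0.0, 0.0, -1.0]]
contact_force: [0.3, -1.3, 0.2]
opening: 0.05
grip_force: 0.0
```

servo_tool(
  plan=[
    {"x": 0.032, "y": -0.029, "z": 0, "ax": 0, "ay": 0, "az": -6},
    {"x": 0.064, "y": -0.058, "z": 0, "ax": 0, "ay": 0, "az": -12},
    {"x": 0.095, "y": -0.087, "z": 0, "ax": 0, "ay": 0, "az": -18},
    {"x": 0.127, "y": -0.116, "z": 0, "ax": 0, "ay": 0, "az": -24},
    {"x": 0.158, "y": -0.146, "z": 0, "ax": 0, "ay": 0, "az": -30},
  ],
)

```text
clock: 1.6
tcp_pos: [0.4596, 0.142, 0.3211]
ee_rot: [[0.575, 0.818, -0.0], [0.818, -0.575, -0.0], [-0.0, -0.0, -1.0]]
contact_force: [1.4, -0.2, 0.6]
opening: 0.0502
grip_force: 0.0
```

servo_tool(
  plan=[
    {"x": 0, "y": 0, "z": 0, "ax": 0, "ay": 0, "az": -7},
    {"x": 0, "y": 0, "z": 0, "ax": 0, "ay": 0, "az": -14},
    {"x": 0, "y": 0, "z": 0, "ax": 0, "ay": 0, "az": -20},
    {"x": 0, "y": 0, "z": 0, "ax": 0, "ay": 0, "az": -26},
    {"x": 0, "y": 0, "z": 0, "ax": 0, "ay": 0, "az": -26},
  ],
)

```text
clock: 2.1
tcp_pos: [0.4593, 0.1402, 0.321]
ee_rot: [[0.161, 0.987, -0.001], [0.987, -0.161, -0.0], [-0.0, -0.001, -1.0]]
contact_force: [-0.3, -0.1, 0.2]
opening: 0.0498
grip_force: 0.0
```

```bash
python3 - <<'E'
from h import *
D=np.load("scene0.npz");w=D["w"];q=np.zeros((480,640),bool);q[185:215,250:290]=1
mm=q&(w[...,2]>.2)&(w[...,2]<.25);vv,uu=np.nonzero(mm);print(mm.sum(),uu.mean(),vv.mean(),np.nanmedian(w[mm],0),np.nanpercentile(w[mm],[3,97],axis=0))
print(tri([("scene",(uu.mean(),vv.mean())),("top",(258.8,234.3))]))
s=env.sense();print(s["clock"],s["tcp_pos"],s["ee_rot"].round(3),s["opening"],s["joint_positions"].round(3),s["contact_force"])
E
```

```text
106 269.12264150943395 200.30188679245282 [0.45952721 0.12634342 0.22203906] [[0.44979683 0.09216593 0.20089896]
 [0.47971636 0.17764846 0.22761337]]
(array([0.46614489, 0.1408827 , 0.21357204]), [0.0036610517061007476, 0.003661051706100795])
2.1 [0.45925862 0.1401904  0.32104543] [[ 0.161  0.987 -0.001]
 [ 0.987 -0.161 -0.   ]
 [-0.    -0.001 -1.   ]] 0.049825316004921676 [0.296 0.177 0.147 1.541 0.    2.029] [-0.26793042 -0.10390715  0.22804667]
```

servo_tool(
  plan=[
    {"x": 0, "y": 0, "z": 0.03, "ax": 0, "ay": 0, "az": 0},
    {"x": 0, "y": 0, "z": 0.06, "ax": 0, "ay": 0, "az": 0},
    {"x": 0, "y": 0, "z": 0.09, "ax": 0, "ay": 0, "az": 0},
    {"x": 0, "y": 0, "z": 0.11, "ax": 0, "ay": 0, "az": 0},
    {"x": 0, "y": 0, "z": 0.121, "ax": 0, "ay": 0, "az": 0},
  ],
)

```text
clock: 2.6
tcp_pos: [0.4585, 0.1399, 0.1986]
ee_rot: [[0.166, 0.986, -0.002], [0.986, -0.166, -0.001], [-0.001, -0.002, -1.0]]
contact_force: [0.0, -0.1, 0.1]
opening: 0.0501
grip_force: 0.0
```

servo_tool(
  plan=[
    {"x": 0, "y": 0, "z": 0, "ax": 0, "ay": 0, "az": 0},
    {"x": 0, "y": 0, "z": 0, "ax": 0, "ay": 0, "az": 0},
    {"x": 0, "y": 0, "z": 0, "ax": 0, "ay": 0, "az": 0},
    {"x": 0, "y": 0, "z": 0, "ax": 0, "ay": 0, "az": 0},
    {"x": 0, "y": 0, "z": 0, "ax": 0, "ay": 0, "az": 0},
  ],
  claw=0.0,
)

```text
clock: 3.1
tcp_pos: [0.4611, 0.1402, 0.2016]
ee_rot: [[0.164, 0.987, 0.004], [0.987, -0.164, 0.0], [0.001, 0.004, -1.0]]
contact_force: [7.9, -2.5, -3.8]
opening: 0.0079
grip_force: 58.3
```

```bash
python3 - <<'E'
import numpy as np
# bar centre relative to closed, flap angle t: machine x shift (tool y), up (tool -z)
for t in np.arange(0,1.75,.1):
    c,s=np.cos(t),np.sin(t);x=-140*c+32*s+140;z=140*s+32*c-32
    print(round(t,2),round(x,1),round(z,1))
E
```

```text
0.0 0.0 0.0
0.1 3.9 13.8
0.2 9.1 27.2
0.3 15.7 39.9
0.4 23.5 52.0
0.5 32.5 63.2
0.6 42.5 73.5
0.7 53.5 82.7
0.8 65.4 90.7
0.9 78.0 97.6
1.0 91.3 103.1
1.1 105.0 107.3
1.2 119.1 110.1
1.3 133.4 111.5
1.4 147.7 111.4
1.5 162.0 109.9
1.6 176.1 107.0
1.7 189.8 102.7
```

servo_tool(
  plan=[
    {"x": 0, "y": 0.002, "z": -0.007, "ax": 0, "ay": 0, "az": 0},
    {"x": 0, "y": 0.004, "z": -0.014, "ax": 0, "ay": 0, "az": 0},
    {"x": 0, "y": 0.0065, "z": -0.021, "ax": 0, "ay": 0, "az": 0},
    {"x": 0, "y": 0.009, "z": -0.027, "ax": 0, "ay": 0, "az": 0},
    {"x": 0, "y": 0.0125, "z": -0.034, "ax": 0, "ay": 0, "az": 0},
  ],
)

```text
clock: 3.6
tcp_pos: [0.4748, 0.1378, 0.2353]
ee_rot: [[0.164, 0.986, 0.006], [0.986, -0.164, -0.001], [0.0, 0.006, -1.0]]
contact_force: [29.1, -4.1, -21.9]
opening: 0.0081
grip_force: 58.9
```

servo_tool(
  plan=[
    {"x": 0, "y": 0.006, "z": -0.006, "ax": 0, "ay": 0, "az": 0},
    {"x": 0, "y": 0.011, "z": -0.012, "ax": 0, "ay": 0, "az": 0},
    {"x": 0, "y": 0.0155, "z": -0.018, "ax": 0, "ay": 0, "az": 0},
    {"x": 0, "y": 0.0195, "z": -0.0235, "ax": 0, "ay": 0, "az": 0},
    {"x": 0, "y": 0.024, "z": -0.029, "ax": 0, "ay": 0, "az": 0},
  ],
)

```text
clock: 4.1
tcp_pos: [0.4954, 0.1343, 0.2641]
ee_rot: [[0.163, 0.987, -0.0], [0.987, -0.163, 0.0], [0.0, -0.0, -1.0]]
contact_force: [-0.6, 1.1, -4.9]
opening: 0.0077
grip_force: 59.1
```

```bash
python3 - <<'E'
from h import *
s=env.sense();print(s["moment"],s["contact_force"])
E
```

```text
[ 0.26592915  0.51711967 -0.04955265] [-0.60234395  1.09840941 -4.86637321]
```

servo_tool(
  plan=[
    {"x": 0, "y": 0.008, "z": -0.008, "ax": 0, "ay": 0, "az": 0},
    {"x": 0, "y": 0.0165, "z": -0.0155, "ax": 0, "ay": 0, "az": 0},
    {"x": 0, "y": 0.026, "z": -0.0225, "ax": 0, "ay": 0, "az": 0},
    {"x": 0, "y": 0.0355, "z": -0.029, "ax": 0, "ay": 0, "az": 0},
    {"x": 0, "y": 0.0455, "z": -0.0345, "ax": 0, "ay": 0, "az": 0},
  ],
)

```text
clock: 4.6
tcp_pos: [0.5406, 0.1267, 0.2983]
ee_rot: [[0.163, 0.987, -0.0], [0.987, -0.163, -0.0], [-0.0, -0.0, -1.0]]
contact_force: [-2.2, 0.4, -2.9]
opening: 0.0076
grip_force: 58.4
```

servo_tool(
  plan=[
    {"x": 0, "y": 0.0105, "z": -0.0045, "ax": 0, "ay": 0, "az": 0},
    {"x": 0, "y": 0.0215, "z": -0.008, "ax": 0, "ay": 0, "az": 0},
    {"x": 0, "y": 0.0325, "z": -0.0105, "ax": 0, "ay": 0, "az": 0},
    {"x": 0, "y": 0.044, "z": -0.0125, "ax": 0, "ay": 0, "az": 0},
    {"x": 0, "y": 0.0555, "z": -0.014, "ax": 0, "ay": 0, "az": 0},
  ],
)

```text
clock: 5.1
tcp_pos: [0.5953, 0.1175, 0.3123]
ee_rot: [[0.163, 0.987, -0.0], [0.987, -0.163, -0.0], [-0.0, -0.0, -1.0]]
contact_force: [-4.1, -0.3, -10.0]
opening: 0.0079
grip_force: 58.1
```

servo_tool(
  plan=[
    {"x": 0, "y": 0.0085, "z": 0, "ax": 0, "ay": 0, "az": 0},
    {"x": 0, "y": 0.017, "z": 0.0005, "ax": 0, "ay": 0, "az": 0},
    {"x": 0, "y": 0.0255, "z": 0.0015, "ax": 0, "ay": 0, "az": 0},
    {"x": 0, "y": 0.034, "z": 0.003, "ax": 0, "ay": 0, "az": 0},
    {"x": 0, "y": 0.0425, "z": 0.0045, "ax": 0, "ay": 0, "az": 0},
  ],
)

```text
clock: 5.6
tcp_pos: [0.6374, 0.1104, 0.3081]
ee_rot: [[0.163, 0.987, 0.001], [0.987, -0.163, -0.0], [-0.0, 0.001, -1.0]]
contact_force: [-4.6, -1.5, -3.5]
opening: 0.0075
grip_force: 58.6
```

servo_tool(
  plan=[
    {"x": 0, "y": 0, "z": 0, "ax": 0, "ay": 0, "az": 0},
    {"x": 0, "y": 0, "z": 0, "ax": 0, "ay": 0, "az": 0},
    {"x": 0, "y": 0, "z": 0, "ax": 0, "ay": 0, "az": 0},
    {"x": 0, "y": 0, "z": -0.004, "ax": 0, "ay": 0, "az": 0},
    {"x": 0, "y": 0, "z": -0.012, "ax": 0, "ay": 0, "az": 0},
  ],
  claw=0.02,
)

```text
clock: 6.1
tcp_pos: [0.6365, 0.1109, 0.3196]
ee_rot: [[0.163, 0.987, -0.0], [0.987, -0.163, -0.0], [-0.0, -0.0, -1.0]]
contact_force: [0.4, 0.2, 0.7]
opening: 0.0198
grip_force: 0.0
```

servo_tool(
  plan=[
    {"x": 0, "y": 0, "z": -0.02, "ax": 0, "ay": 0, "az": 0},
    {"x": 0, "y": 0, "z": -0.04, "ax": 0, "ay": 0, "az": 0},
    {"x": 0, "y": 0, "z": -0.06, "ax": 0, "ay": 0, "az": 0},
    {"x": 0, "y": -0.02, "z": -0.07, "ax": 0, "ay": 0, "az": 0},
    {"x": 0, "y": -0.06, "z": -0.07, "ax": 0, "ay": 0, "az": 0},
  ],
)

```text
clock: 6.6
tcp_pos: [0.5932, 0.1192, 0.3906]
ee_rot: [[0.163, 0.987, 0.002], [0.987, -0.163, 0.0], [0.001, 0.002, -1.0]]
contact_force: [0.7, 0.3, 1.0]
opening: 0.0198
grip_force: 0.0
```

```bash
python3 - <<'E'
from h import *
s=env.sense();print(s["tcp_pos"],s["contact_force"],s["ee_rot"].round(3))
E
```

```text
[0.59319454 0.11922704 0.39063977] [0.68799477 0.29884878 0.95369583] [[ 0.163  0.987  0.002]
 [ 0.987 -0.163  0.   ]
 [ 0.001  0.002 -1.   ]]
```

servo_tool(
  plan=[
    {"x": -0.043, "y": -0.0045, "z": 0, "ax": 0, "ay": 0, "az": 0},
    {"x": -0.087, "y": -0.009, "z": 0, "ax": 0, "ay": 0, "az": 0},
    {"x": -0.131, "y": -0.0135, "z": 0.02, "ax": 0, "ay": 0, "az": 0},
    {"x": -0.175, "y": -0.018, "z": 0.04, "ax": 0, "ay": 0, "az": 0},
    {"x": -0.219, "y": -0.022, "z": 0.06, "ax": 0, "ay": 0, "az": 0},
  ],
)

```text
clock: 7.1
tcp_pos: [0.533, -0.0949, 0.3305]
ee_rot: [[0.162, 0.987, 0.001], [0.987, -0.162, -0.0], [-0.0, 0.001, -1.0]]
contact_force: [0.7, 0.1, -0.4]
opening: 0.0199
grip_force: 0.0
```

servo_tool(
  plan=[
    {"x": -0.043, "y": -0.0045, "z": 0.02, "ax": 0, "ay": 0, "az": -3},
    {"x": -0.087, "y": -0.009, "z": 0.04, "ax": 0, "ay": 0, "az": -6},
    {"x": -0.131, "y": -0.0135, "z": 0.06, "ax": 0, "ay": 0, "az": -9},
    {"x": -0.175, "y": -0.018, "z": 0.08, "ax": 0, "ay": 0, "az": -12},
    {"x": -0.219, "y": -0.022, "z": 0.1, "ax": 0, "ay": 0, "az": -15},
  ],
  claw=0.05,
)

```text
clock: 7.6
tcp_pos: [0.4759, -0.3076, 0.2304]
ee_rot: [[-0.1, 0.995, 0.001], [0.995, 0.1, -0.001], [-0.001, 0.001, -1.0]]
contact_force: [1.5, -0.2, 0.1]
opening: 0.05
grip_force: 0.0
```

```bash
python3 - <<'E'
from h import *
o=np.zeros((600,800,3),np.uint8)
for n in("scene","top"):
    im,d,w=pts(n); np.savez(f"{n}1.npz",im=im,w=w)
    c=im[165:265,215:315] if n=="top" else im[165:265,230:330]
    x=0 if n=="top" else 400
    o[:400,x:x+400]=cv2.resize(c,None,fx=4,fy=4,interpolation=2)
    c=im[220:270,350:430] if n=="top" else im[260:325,350:430]
    c=cv2.resize(c,None,fx=3,fy=3);o[402:402+c.shape[0],x:x+c.shape[1]]=c
cv2.imwrite("pics/z2.png",o)
print(tri([("scene",(392.6,300.4)),("top",(393.7,249.3))]))
s=env.sense();print(s["clock"],s["tcp_pos"],s["contact_force"],s["ee_rot"].round(3))
E
```

```text
(array([ 0.46417042, -0.30720969,  0.06032527]), [0.0011861426543079822, 0.0011861426543079714])
7.7 [ 0.47409586 -0.3095835   0.22811141] [0.46568613 0.43191429 0.2875284 ] [[-0.096  0.995 -0.003]
 [ 0.995  0.096  0.001]
 [ 0.001 -0.003 -1.   ]]
```

View pics/z2.png

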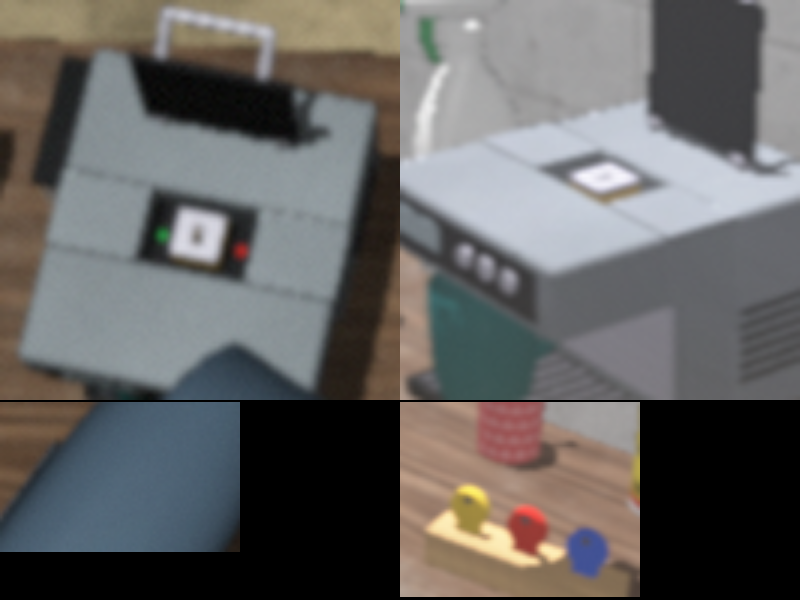

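servo_tool(
  plan=[
    {"x": 0.004, "y": -0.01, "z": 0.03, "ax": 0, "ay": 0, "az": 0},
    {"x": 0.004, "y": -0.01, "z": 0.07, "ax": 0, "ay": 0, "az": 0},
    {"x": 0.004, "y": -0.01, "z": 0.1, "ax": 0, "ay": 0, "az": 0},
    {"x": 0.004, "y": -0.01, "z": 0.11, "ax": 0, "ay": 0, "az": 0},
    {"x": 0.004, "y": -0.01, "z": 0.11, "ax": 0, "ay": 0, "az": 0},
  ],
)

```text
clock: 8.2
tcp_pos: [0.4661, -0.3025, 0.1202]
ee_rot: [[-0.098, 0.995, -0.001], [0.995, 0.098, 0.001], [0.001, -0.001, -1.0]]
contact_force: [1.1, -0.5, 0.8]
opening: 0.0502
grip_force: 0.0
```

```bash
python3 - <<'E'
from h import *
s=env.sense();print(s["clock"],s["tcp_pos"],s["contact_force"],s["ee_rot"].round(3))
uv={}
for n,(x0,x1,y0,y1) in(("top",(256,273,214,234)),("scene",(270,294,200,218))):
    D=np.load(n+"1.npz");im=D["im"][y0:y1,x0:x1]
    g=im.min(2);print(n);
    _,m=cv2.threshold(g,170,255,0)
    cs,_=cv2.findContours(m,cv2.RETR_EXTERNAL,cv2.CHAIN_APPROX_NONE);c=max(cs,key=cv2.contourArea)
    f=np.zeros_like(m);cv2.drawContours(f,[c],-1,255,-1);v,u=np.nonzero(f)
    uv[n]=(u.mean()+x0,v.mean()+y0);r=cv2.minAreaRect(c);print(uv[n],r,len(u))
    print(ray(n,[uv[n]],.178), np.nanmedian(D["w"][y0:y1,x0:x1][f>0],0))
    # dark slot centroid within face
    if n=="top":
        k=(f>0)&(g<150);v,u=np.nonzero(k);wt=(200-g[k].astype(float));print("slot",k.sum(),(u*wt).sum()/wt.sum()+x0,(v*wt).sum()/wt.sum()+y0,ray(n,[((u*wt).sum()/wt.sum()+x0,(v*wt).sum()/wt.sum()+y0)],.178))
print(tri(list(uv.items())))
E
```

```text
8.2 [ 0.46606711 -0.30250509  0.12024208] [ 1.07274215 -0.54114241  0.78725918] [[-0.098  0.995 -0.001]
 [ 0.995  0.098  0.001]
 [ 0.001 -0.001 -1.   ]]
top
(np.float64(264.01666666666665), np.float64(223.325)) ((8.029413223266602, 9.382352828979492), (10.914102554321289, 10.914102554321289), 14.03624439239502) 120
[[0.50860113 0.13302921 0.178     ]] [0.50914294 0.13386896 0.17889796]
slot 4 263.7768924302789 223.9402390438247 [[0.50651393 0.13367952 0.178     ]]
scene
(np.float64(283.54545454545456), np.float64(202.1909090909091)) ((11.5, 4.0), (8.0, 23.0), 90.0) 110
[[0.55239165 0.16202775 0.178     ]] [0.54989736 0.16050346 0.17886966]
(array([0.50782514, 0.12658474, 0.1993356 ]), [0.006060437550285828, 0.006060437550285625])
```

servo_tool(
  plan=[
    {"x": -0.004, "y": -0.0025, "z": 0, "ax": 0, "ay": 0, "az": 0},
    {"x": -0.004, "y": -0.0025, "z": 0.025, "ax": 0, "ay": 0, "az": 0},
    {"x": -0.004, "y": -0.0025, "z": 0.05, "ax": 0, "ay": 0, "az": 0},
    {"x": -0.004, "y": -0.0025, "z": 0.07, "ax": 0, "ay": 0, "az": 0},
    {"x": -0.004, "y": -0.0025, "z": 0.079, "ax": 0, "ay": 0, "az": 0},
  ],
)

```text
clock: 8.7
tcp_pos: [0.4645, -0.3077, 0.0415]
ee_rot: [[-0.098, 0.995, 0.0], [0.995, 0.098, -0.0], [-0.0, 0.0, -1.0]]
contact_force: [0.3, -0.7, -0.3]
opening: 0.0498
grip_force: 0.0
```

servo_tool(
  plan=[
    {"x": 0, "y": 0, "z": 0, "ax": 0, "ay": 0, "az": 0},
    {"x": 0, "y": 0, "z": 0, "ax": 0, "ay": 0, "az": 0},
    {"x": 0, "y": 0, "z": 0, "ax": 0, "ay": 0, "az": 0},
    {"x": 0, "y": 0, "z": 0, "ax": 0, "ay": 0, "az": 0},
    {"x": 0, "y": 0, "z": 0, "ax": 0, "ay": 0, "az": 0},
  ],
  claw=0.0,
)

```text
clock: 9.2
tcp_pos: [0.4651, -0.3079, 0.0429]
ee_rot: [[-0.098, 0.995, 0.002], [0.995, 0.098, -0.001], [-0.002, 0.002, -1.0]]
contact_force: [-1.1, 0.1, 7.1]
opening: 0.009
grip_force: 60.6
```

```bash
python3 - <<'E'
from h import *
s=env.sense();print(s["clock"],s["tcp_pos"],s["contact_force"],s["moment"],s["ee_rot"].round(4),s["opening"],s["grip_force"])
D=np.load("scene1.npz");im=D["im"]
g=im[198:222,265:300].min(2);print(g)
E
```

```text
9.2 [ 0.46508333 -0.30788689  0.04291098] [-1.06909216  0.14355115  7.08980093] [ 0.10727615  0.24479321 -0.01186088] [[-0.098   0.9952  0.0019]
 [ 0.9952  0.098  -0.0014]
 [-0.0015  0.0018 -1.    ]] 0.009000812028801888 60.55465221405029
[[198 198 198 198 199 196 193 191 188 187 189 192 194 195 195 195 195 196
  196 197 198 198 198 198 198 198 196 189 183 182 177 160 131 107  97]
 [197 197 198 198 199 198 198 196 194 192 189 188 191 193 195 196 196 197
  198 199 199 199 199 199 199 198 198 197 197 197 196 186 165 145 133]
 [196 196 198 198 199 199 199 198 198 196 195 193 190 190 192 195 197 198
  199 199 200 199 200 200 199 200 200 199 199 198 199 196 191 184 179]
 [196 197 197 197 199 199 198 198 199 199 198 197 195 189 186 186 192 196
  199 199 200 200 200 201 200 200 201 199 199 199 199 199 200 200 199]
 [196 197 197 197 198 198 198 199 198 195 191 188 182 172 163 164 176 186
  193 195 197 199 199 200 200 200 200 199 199 199 200 200 201 202 202]
 [197 197 196 196 196 195 192 187 183 175 164 151 141 132 126 133 150 163
  173 182 190 195 197 199 200 199 200 200 199 199 199 200 201 
[... 1919 characters left out ...]
 197 197 197 198 198 199 199 198 197 196 192 188
  184 184 188 193 196 198 199 199 197 196 197 196 196 195 195 196 197]
 [197 198 198 198 198 198 197 197 197 198 197 197 197 198 198 197 196 194
  190 186 183 184 189 193 196 197 198 197 197 197 196 196 196 196 196]
 [197 197 197 197 196 195 195 196 196 197 196 196 196 196 196 196 196 196
  195 193 189 184 181 183 188 192 195 197 197 197 197 197 196 196 196]
 [197 196 197 196 195 195 194 194 194 194 195 194 194 194 194 194 194 195
  194 194 193 191 187 183 181 183 188 192 195 196 197 196 196 196 196]
 [195 196 196 195 196 195 193 193 193 193 193 193 192 193 193 193 194 194
  193 193 193 193 192 190 187 183 180 181 186 191 195 196 196 196 196]]
```

servo_tool(
  plan=[
    {"x": 0, "y": 0, "z": -0.01, "ax": 0, "ay": 0, "az": 0},
    {"x": 0, "y": 0, "z": -0.03, "ax": 0, "ay": 0, "az": 0},
    {"x": 0, "y": 0, "z": -0.07, "ax": 0, "ay": 0, "az": 0},
    {"x": 0, "y": 0, "z": -0.115, "ax": 0, "ay": 0, "az": 0},
    {"x": 0, "y": 0, "z": -0.16, "ax": 0, "ay": 0, "az": 0},
  ],
)

```text
clock: 9.7
tcp_pos: [0.4639, -0.3071, 0.2043]
ee_rot: [[-0.098, 0.995, 0.001], [0.995, 0.098, -0.0], [-0.0, 0.001, -1.0]]
contact_force: [1.4, -0.6, -0.5]
opening: 0.0093
grip_force: 59.5
```

servo_tool(
  plan=[
    {"x": 0.036, "y": 0.007, "z": -0.03, "ax": 0, "ay": 0, "az": 0},
    {"x": 0.072, "y": 0.014, "z": -0.06, "ax": 0, "ay": 0, "az": 0},
    {"x": 0.11, "y": 0.022, "z": -0.08, "ax": 0, "ay": 0, "az": 0},
    {"x": 0.15, "y": 0.03, "z": -0.08, "ax": 0, "ay": 0, "az": 0},
    {"x": 0.19, "y": 0.038, "z": -0.08, "ax": 0, "ay": 0, "az": 0},
  ],
)

```text
clock: 10.2
tcp_pos: [0.4836, -0.1131, 0.2833]
ee_rot: [[-0.098, 0.995, 0.003], [0.995, 0.098, -0.001], [-0.001, 0.003, -1.0]]
contact_force: [-0.2, 0.0, -0.6]
opening: 0.0092
grip_force: 59.5
```

servo_tool(
  plan=[
    {"x": 0.04, "y": 0.008, "z": 0, "ax": 0, "ay": 0, "az": -3},
    {"x": 0.08, "y": 0.016, "z": 0, "ax": 0, "ay": 0, "az": -6},
    {"x": 0.12, "y": 0.024, "z": 0, "ax": 0, "ay": 0, "az": -9},
    {"x": 0.16, "y": 0.032, "z": 0, "ax": 0, "ay": 0, "az": -12},
    {"x": 0.2, "y": 0.04, "z": 0, "ax": 0, "ay": 0, "az": -15},
  ],
)

```text
clock: 10.7
tcp_pos: [0.5034, 0.0902, 0.2827]
ee_rot: [[-0.354, 0.935, 0.001], [0.935, 0.354, 0.0], [-0.0, 0.001, -1.0]]
contact_force: [1.0, 0.6, -0.1]
opening: 0.0093
grip_force: 59.4
```

servo_tool(
  plan=[
    {"x": 0, "y": 0, "z": 0, "ax": 0, "ay": 0, "az": -7},
    {"x": 0, "y": 0, "z": 0, "ax": 0, "ay": 0, "az": -14},
    {"x": 0, "y": 0, "z": 0, "ax": 0, "ay": 0, "az": -21},
    {"x": 0, "y": 0, "z": 0, "ax": 0, "ay": 0, "az": -28},
    {"x": 0, "y": 0, "z": 0, "ax": 0, "ay": 0, "az": -35},
  ],
)

```text
clock: 11.2
tcp_pos: [0.5035, 0.0885, 0.2826]
ee_rot: [[-0.828, 0.56, 0.001], [0.56, 0.828, 0.0], [-0.001, 0.001, -1.0]]
contact_force: [1.1, -0.5, 0.1]
opening: 0.0096
grip_force: 59.4
```

servo_tool(
  plan=[
    {"x": 0, "y": 0, "z": 0, "ax": 0, "ay": 0, "az": -7},
    {"x": 0, "y": 0, "z": 0, "ax": 0, "ay": 0, "az": -14},
    {"x": 0, "y": 0, "z": 0, "ax": 0, "ay": 0, "az": -20},
    {"x": 0, "y": 0, "z": 0, "ax": 0, "ay": 0, "az": -25},
    {"x": 0, "y": 0, "z": 0, "ax": 0, "ay": 0, "az": -25},
  ],
)

```text
clock: 11.7
tcp_pos: [0.5036, 0.0885, 0.2825]
ee_rot: [[-0.987, 0.161, 0.001], [0.161, 0.987, 0.0], [-0.001, 0.0, -1.0]]
contact_force: [-0.7, -0.8, 0.5]
opening: 0.0091
grip_force: 59.4
```

```bash
python3 - <<'E'
from h import *
s=env.sense();print(s["clock"],s["tcp_pos"],s["contact_force"],s["moment"],s["ee_rot"].round(4),s["opening"],s["grip_force"],s["joint_positions"].round(2))
print(ray("scene",[(281,208.7)],.178),tri([("scene",(281,208.7)),("top",(263.9,223.7))]))
E
```

```text
11.7 [0.50355643 0.08847667 0.28248334] [-0.68016096 -0.78339737  0.51833154] [ 0.01268104 -0.01754895 -0.0018748 ] [[-9.869e-01  1.613e-01  1.000e-03]
 [ 1.613e-01  9.869e-01  2.000e-04]
 [-1.000e-03  4.000e-04 -1.000e+00]] 0.00907527125113573 59.363388419151306 [0.17 0.23 0.12 1.46 0.   0.34]
[[0.50894647 0.13023777 0.178     ]] (array([0.50875493, 0.13233428, 0.17725541]), [0.0016317535801325482, 0.0016317535801325636])
```

servo_tool(
  plan=[
    {"x": 0.001, "y": 0.02, "z": 0, "ax": 0, "ay": 0, "az": 0},
    {"x": 0.002, "y": 0.044, "z": 0, "ax": 0, "ay": 0, "az": 0},
    {"x": 0.002, "y": 0.044, "z": 0.015, "ax": 0, "ay": 0, "az": 0},
    {"x": 0.002, "y": 0.044, "z": 0.033, "ax": 0, "ay": 0, "az": 0},
    {"x": 0.002, "y": 0.044, "z": 0.033, "ax": 0, "ay": 0, "az": 0},
  ],
)

```text
clock: 12.2
tcp_pos: [0.5079, 0.1321, 0.2472]
ee_rot: [[-0.986, 0.165, -0.002], [0.165, 0.986, -0.001], [0.002, -0.001, -1.0]]
contact_force: [-0.4, 0.5, -0.3]
opening: 0.0088
grip_force: 59.4
```

```bash
python3 - <<'E'
from h import *
s=env.sense();print(s["clock"],s["tcp_pos"],s["contact_force"],s["ee_rot"].round(4))
o=np.zeros((400,800,3),np.uint8)
for n in("scene","top"):
    im,d,w=pts(n); np.savez(f"{n}2.npz",im=im,w=w)
    c=im[165:245,220:300] if n=="top" else im[150:230,240:320]
    x=0 if n=="top" else 400
    o[:400,x:x+400]=cv2.resize(c,None,fx=5,fy=5,interpolation=2)
    hsv=cv2.cvtColor(im,cv2.COLOR_BGR2HSV);m=((hsv[...,0]<7)|(hsv[...,0]>170))&(hsv[...,1]>130)
    m[:150]=0;m[240:]=0;m[:,:240]=0;m[:,320:]=0
    v,u=np.nonzero(m);print(n,m.sum(),u.mean() if len(u) else 0,v.mean() if len(u) else 0,(u.min(),u.max(),v.min(),v.max()) if len(u) else 0)
    if len(u):print(np.nanmedian(w[m],0))
    T=np.linalg.inv(env.camera_params(n)["cam_to_world"]);q=T[:3,:3]@(s["tcp_pos"]+[0,0,.015])+T[:3,3];q=env.camera_params(n)["mtx"]@q;print("pred head",q[:2]/q[2])
cv2.imwrite("pics/z3.png",o)
E
```

```text
12.2 [0.50786576 0.13213688 0.2472182 ] [-0.43216564  0.50564166 -0.31846802] [[-9.863e-01  1.651e-01 -2.400e-03]
 [ 1.651e-01  9.863e-01 -6.000e-04]
 [ 2.300e-03 -1.000e-03 -1.000e+00]]
scene 5 276.4 183.8 (np.int64(276), np.int64(278), np.int64(181), np.int64(189))
[0.4915005  0.12941544 0.26296928]
pred head [279.8550904  181.86041395]
top 0 0 0 0
pred head [261.64235227 216.83109878]
```

View pics/z3.png

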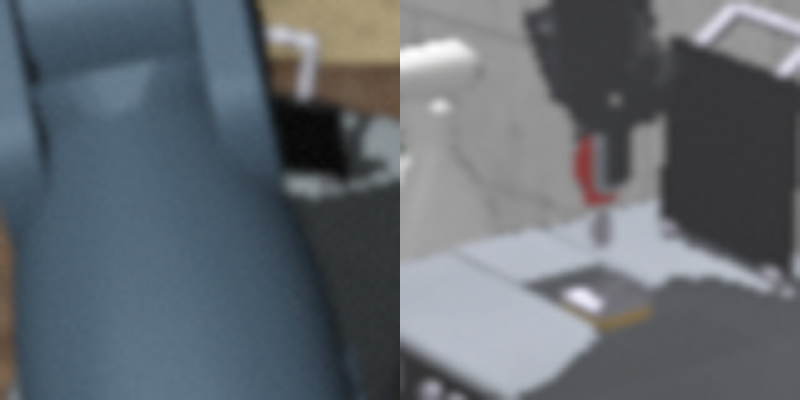

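Only the scene view helps here, since the forearm hides the top view. The key's blade hangs at about (280,196), just above the slot at (281,208.7).

```bash
python3 - <<'E'
from h import *
D=np.load("scene2.npz");im=D["im"];g=im.min(2)
print(g[188:204,272:290])
s=env.sense();p=env.camera_params("scene");T=np.linalg.inv(p["cam_to_world"])
def proj(q):
    q=p["mtx"]@(T[:3,:3]@np.array(q)+T[:3,3]);return (q[:2]/q[2]).round(2)
t=s["tcp_pos"];print(t)
for z in(-.009,-.020,-.028,-.037):print(z,proj(t+[0,0,z]))
print("axis at face",proj([t[0],t[1],.178]),"1mm x",proj([t[0]+.001,t[1],.178]),"1mm y",proj([t[0],t[1]+.001,.178]))
E
```

```text
[[149 148 146 136 109  79  72  86  98  99 102 117 134 143 147 147 143 142]
 [149 149 148 141 118  83  65  71  78  85  98 121 138 145 147 146 144 146]
 [147 148 148 143 125  96  83  85  90  99 115 133 142 148 154 155 153 159]
 [144 144 145 144 136 123 118 118 120 130 144 152 153 158 168 172 172 174]
 [143 142 142 142 143 146 144 133 126 138 157 169 171 173 177 179 180 180]
 [144 143 146 150 153 158 154 133 122 133 158 174 179 180 180 180 181 181]
 [152 151 159 166 168 162 146 126 119 132 156 174 181 181 181 181 181 181]
 [168 169 174 176 175 163 141 122 118 132 156 175 181 181 182 181 181 181]
 [174 176 178 179 176 163 141 121 118 132 156 174 180 181 181 181 181 181]
 [171 174 175 178 177 167 147 125 119 135 158 175 182 182 182 182 182 182]
 [177 174 173 176 176 172 157 136 131 144 165 178 182 183 183 183 183 183]
 [182 179 177 175 175 173 165 155 153 163 175 181 184 183 183 184 183 184]
 [183 183 182 180 178 176 173 171 172 176 181 184 184 185 184 185 184 184]
 [183 184 183 184 183 180 176 171 172 177 180 184 184 185 185 185 185 185]
 [184 182 180 177 174 168 159 150 152 162 172 177 181 183 184 184 185 184]
 [172 168 162 151 140 129 121 115 122 137 151 160 168 175 180 182 184 185]]
[0.50869699 0.13213344 0.24925745]
-0.009 [280.17 188.89]
-0.02 [280.23 192.41]
-0.028 [280.27 194.96]
-0.037 [280.31 197.82]
axis at face [280.49 208.56] 1mm x [280.72 208.47] 1mm y [280.25 208.47]
```

servo_tool(
  plan=[
    {"x": -0.0022, "y": -0.0012, "z": 0, "ax": 0, "ay": 0, "az": 0},
    {"x": -0.0022, "y": -0.0012, "z": 0.01, "ax": 0, "ay": 0, "az": 0},
    {"x": -0.0022, "y": -0.0012, "z": 0.02, "ax": 0, "ay": 0, "az": 0},
    {"x": -0.0022, "y": -0.0012, "z": 0.028, "ax": 0, "ay": 0, "az": 0},
    {"x": -0.0022, "y": -0.0012, "z": 0.031, "ax": 0, "ay": 0, "az": 0},
  ],
)

```text
clock: 12.8
tcp_pos: [0.5103, 0.1305, 0.2161]
ee_rot: [[-0.987, 0.163, -0.002], [0.163, 0.987, -0.0], [0.001, -0.001, -1.0]]
contact_force: [-0.8, 0.2, -0.3]
opening: 0.0091
grip_force: 59.4
```

servo_tool(
  plan=[
    {"x": 0, "y": 0, "z": 0.001, "ax": 0, "ay": 0, "az": 0},
    {"x": 0, "y": 0, "z": 0.002, "ax": 0, "ay": 0, "az": 0},
    {"x": 0, "y": 0, "z": 0.003, "ax": 0, "ay": 0, "az": 0},
    {"x": 0, "y": 0, "z": 0.004, "ax": 0, "ay": 0, "az": 0},
    {"x": 0, "y": 0, "z": 0.005, "ax": 0, "ay": 0, "az": 0},
  ],
)

```text
clock: 13.3
tcp_pos: [0.5112, 0.1309, 0.213]
ee_rot: [[-0.987, 0.163, 0.001], [0.163, 0.987, 0.001], [-0.001, 0.001, -1.0]]
contact_force: [-2.0, 0.5, 13.4]
opening: 0.0092
grip_force: 61.3
```

servo_tool(
  plan=[
    {"x": 0.0005, "y": 0, "z": 0, "ax": 0, "ay": 0, "az": 0},
    {"x": 0.001, "y": 0, "z": 0, "ax": 0, "ay": 0, "az": 0},
    {"x": 0.0015, "y": 0, "z": 0, "ax": 0, "ay": 0, "az": 0},
    {"x": 0.0015, "y": 0, "z": 0, "ax": 0, "ay": 0, "az": 0},
    {"x": 0.0015, "y": 0, "z": 0, "ax": 0, "ay": 0, "az": 0},
  ],
)

```text
clock: 13.8
tcp_pos: [0.51, 0.1312, 0.2131]
ee_rot: [[-0.987, 0.163, 0.002], [0.163, 0.987, 0.001], [-0.002, 0.001, -1.0]]
contact_force: [2.5, 1.8, 4.6]
opening: 0.0086
grip_force: 60.3
```

```bash
python3 - <<'E'
from h import *
s=env.sense();print(s["tcp_pos"],s["contact_force"],s["moment"])
E
```

```text
[0.50997748 0.13118333 0.21306071] [2.45312426 1.78708712 4.63018331] [ 0.42306023 -0.73825658  0.01239329]
```

servo_tool(
  plan=[
    {"x": 0, "y": 0, "z": 0.001, "ax": 0, "ay": 0, "az": 0},
    {"x": 0, "y": 0, "z": 0.002, "ax": 0, "ay": 0, "az": 0},
    {"x": 0, "y": 0, "z": 0.003, "ax": 0, "ay": 0, "az": 0},
    {"x": 0, "y": 0, "z": 0.004, "ax": 0, "ay": 0, "az": 0},
    {"x": 0, "y": 0, "z": 0.004, "ax": 0, "ay": 0, "az": 0},
  ],
)

```text
clock: 14.3
tcp_pos: [0.5098, 0.1317, 0.2088]
ee_rot: [[-0.987, 0.163, 0.001], [0.163, 0.987, 0.002], [-0.001, 0.002, -1.0]]
contact_force: [3.2, 5.8, 2.9]
opening: 0.0088
grip_force: 59.9
```

```bash
python3 - <<'E'
from h import *
s=env.sense();print(s["tcp_pos"],s["contact_force"],s["moment"])
E
```

```text
[0.50982532 0.13166638 0.20878644] [3.17335275 5.83502271 2.85749723] [ 1.35667508 -0.75863458 -0.0366368 ]
```

servo_tool(
  plan=[
    {"x": -0.0006, "y": 0.001, "z": 0, "ax": 0, "ay": 0, "az": 0},
    {"x": -0.0006, "y": 0.001, "z": 0.001, "ax": 0, "ay": 0, "az": 0},
    {"x": -0.0006, "y": 0.001, "z": 0.0025, "ax": 0, "ay": 0, "az": 0},
    {"x": -0.0006, "y": 0.001, "z": 0.004, "ax": 0, "ay": 0, "az": 0},
    {"x": -0.0006, "y": 0.001, "z": 0.005, "ax": 0, "ay": 0, "az": 0},
  ],
)

```text
clock: 14.8
tcp_pos: [0.5103, 0.1322, 0.2035]
ee_rot: [[-0.987, 0.163, 0.0], [0.163, 0.987, 0.001], [-0.0, 0.001, -1.0]]
contact_force: [2.2, 3.9, 3.3]
opening: 0.009
grip_force: 60.0
```

```bash
python3 - <<'E'
from h import *
s=env.sense();print(s["tcp_pos"],s["contact_force"],s["moment"])
E
```

```text
[0.51029894 0.13216903 0.20345013] [2.20724914 3.93996547 3.27698242] [ 1.22319691 -0.49301049 -0.0344518 ]
```

servo_tool(
  plan=[
    {"x": -0.0004, "y": 0.0007, "z": 0.001, "ax": 0, "ay": 0, "az": 0},
    {"x": -0.0004, "y": 0.0007, "z": 0.0025, "ax": 0, "ay": 0, "az": 0},
    {"x": -0.0004, "y": 0.0007, "z": 0.004, "ax": 0, "ay": 0, "az": 0},
    {"x": -0.0004, "y": 0.0007, "z": 0.005, "ax": 0, "ay": 0, "az": 0},
    {"x": -0.0004, "y": 0.0007, "z": 0.006, "ax": 0, "ay": 0, "az": 0},
  ],
)

```text
clock: 15.3
tcp_pos: [0.5107, 0.1325, 0.1977]
ee_rot: [[-0.987, 0.163, 0.001], [0.163, 0.987, 0.0], [-0.0, 0.0, -1.0]]
contact_force: [-1.4, 3.8, 9.9]
opening: 0.009
grip_force: 61.1
```

servo_tool(
  plan=[
    {"x": 0, "y": 0, "z": 0.001, "ax": 0, "ay": 0, "az": 0},
    {"x": 0, "y": 0, "z": 0.002, "ax": 0, "ay": 0, "az": 0},
    {"x": 0, "y": 0, "z": 0.003, "ax": 0, "ay": 0, "az": 0},
    {"x": 0, "y": 0, "z": 0.003, "ax": 0, "ay": 0, "az": 0},
    {"x": 0, "y": 0, "z": 0.003, "ax": 0, "ay": 0, "az": 0},
  ],
)

```text
clock: 15.8
tcp_pos: [0.5108, 0.1326, 0.1948]
ee_rot: [[-0.987, 0.163, 0.001], [0.163, 0.987, 0.0], [-0.001, 0.001, -1.0]]
contact_force: [0.5, 2.7, 8.8]
opening: 0.0091
grip_force: 60.7
```

```bash
python3 - <<'E'
from h import *
s=env.sense();print(s["tcp_pos"],s["contact_force"],s["moment"])
E
```

```text
[0.51080073 0.13255031 0.19483991] [0.46004507 2.6717967  8.83189545] [ 0.87391061 -0.17537712 -0.04473185]
```

servo_tool(
  plan=[
    {"x": 0, "y": 0.0004, "z": 0.001, "ax": 0, "ay": 0, "az": 1.5},
    {"x": 0, "y": 0.0004, "z": 0.002, "ax": 0, "ay": 0, "az": -1.5},
    {"x": 0, "y": 0.0004, "z": 0.003, "ax": 0, "ay": 0, "az": 1.5},
    {"x": 0, "y": 0.0004, "z": 0.004, "ax": 0, "ay": 0, "az": -1.5},
    {"x": 0, "y": 0.0004, "z": 0.005, "ax": 0, "ay": 0, "az": 0},
  ],
)

```text
clock: 16.3
tcp_pos: [0.511, 0.1327, 0.1896]
ee_rot: [[-0.987, 0.162, 0.001], [0.162, 0.987, -0.0], [-0.001, -0.0, -1.0]]
contact_force: [2.7, 1.2, 7.3]
opening: 0.009
grip_force: 60.6
```

servo_tool(
  plan=[
    {"x": 0, "y": 0, "z": 0.001, "ax": 0, "ay": 0, "az": 1.5},
    {"x": 0, "y": 0, "z": 0.002, "ax": 0, "ay": 0, "az": -1.5},
    {"x": 0, "y": 0, "z": 0.003, "ax": 0, "ay": 0, "az": 1.5},
    {"x": 0, "y": 0, "z": 0.003, "ax": 0, "ay": 0, "az": -1.5},
    {"x": 0, "y": 0, "z": 0.003, "ax": 0, "ay": 0, "az": 0},
  ],
)

```text
clock: 16.8
tcp_pos: [0.511, 0.1328, 0.1869]
ee_rot: [[-0.987, 0.163, 0.001], [0.163, 0.987, 0.0], [-0.001, 0.0, -1.0]]
contact_force: [2.3, 2.7, 8.9]
opening: 0.0086
grip_force: 61.0
```

```bash
python3 - <<'E'
from h import *
s=env.sense();print(s["tcp_pos"],s["contact_force"],s["moment"])
E
```

```text
[0.51098492 0.13282657 0.18693443] [2.2966157  2.74386395 8.91701426] [ 0.38657726 -0.34404316  0.03228006]
```

servo_tool(
  plan=[
    {"x": 0, "y": 0.0003, "z": 0.0005, "ax": 0, "ay": 0, "az": 0},
    {"x": 0, "y": 0.0003, "z": 0.001, "ax": 0, "ay": 0, "az": 1},
    {"x": 0, "y": 0.0003, "z": 0.0015, "ax": 0, "ay": 0, "az": -1},
    {"x": 0, "y": 0.0003, "z": 0.002, "ax": 0, "ay": 0, "az": 0},
    {"x": 0, "y": 0.0003, "z": 0.002, "ax": 0, "ay": 0, "az": 0},
  ],
)

```text
clock: 17.3
tcp_pos: [0.5113, 0.133, 0.1867]
ee_rot: [[-0.986, 0.165, 0.003], [0.165, 0.986, 0.0], [-0.003, 0.001, -1.0]]
contact_force: [-7.5, -1.9, 35.5]
opening: 0.0091
grip_force: 65.0
```

```bash
python3 - <<'E'
from h import *
s=env.sense();print(s["tcp_pos"],s["contact_force"],s["moment"])
E
```

```text
[0.51126623 0.13297554 0.18671015] [-7.5126033  -1.94363243 35.51563121] [-0.53827881  1.64997333  0.04154559]
```

servo_tool(
  plan=[
    {"x": 0, "y": 0, "z": -0.0008, "ax": 0, "ay": 0, "az": 0},
    {"x": 0, "y": 0, "z": -0.0008, "ax": 0, "ay": 0, "az": 5},
    {"x": 0, "y": 0, "z": -0.0008, "ax": 0, "ay": 0, "az": 10},
    {"x": 0, "y": 0, "z": -0.0008, "ax": 0, "ay": 0, "az": 15},
    {"x": 0, "y": 0, "z": -0.0008, "ax": 0, "ay": 0, "az": 20},
  ],
)

```text
clock: 17.8
tcp_pos: [0.5111, 0.1328, 0.1868]
ee_rot: [[-0.869, 0.495, 0.002], [0.495, 0.869, -0.0], [-0.002, 0.001, -1.0]]
contact_force: [-4.0, -1.9, 26.9]
opening: 0.0091
grip_force: 63.5
```

```bash
python3 - <<'E'
from h import *
s=env.sense();print(s["tcp_pos"],s["contact_force"],s["moment"])
E
```

```text
[0.51111943 0.13281221 0.1867936 ] [-3.98410127 -1.89168586 26.87169372] [-0.5929436   0.91755738  0.09355023]
```

servo_tool(
  plan=[
    {"x": 0, "y": 0, "z": 0, "ax": 0, "ay": 0, "az": 7},
    {"x": 0, "y": 0, "z": 0, "ax": 0, "ay": 0, "az": 14},
    {"x": 0, "y": 0, "z": 0, "ax": 0, "ay": 0, "az": 21},
    {"x": 0, "y": 0, "z": 0, "ax": 0, "ay": 0, "az": 28},
    {"x": 0, "y": 0, "z": 0, "ax": 0, "ay": 0, "az": 35},
  ],
)

```text
clock: 18.3
tcp_pos: [0.5106, 0.1322, 0.1868]
ee_rot: [[-0.426, 0.905, 0.001], [0.905, 0.426, -0.001], [-0.002, 0.001, -1.0]]
contact_force: [-8.8, -6.3, 32.6]
opening: 0.009
grip_force: 64.3
```

servo_tool(
  plan=[
    {"x": 0, "y": 0, "z": 0, "ax": 0, "ay": 0, "az": 6},
    {"x": 0, "y": 0, "z": 0, "ax": 0, "ay": 0, "az": 12},
    {"x": 0, "y": 0, "z": 0, "ax": 0, "ay": 0, "az": 18},
    {"x": 0, "y": 0, "z": 0, "ax": 0, "ay": 0, "az": 22},
    {"x": 0, "y": 0, "z": 0, "ax": 0, "ay": 0, "az": 24},
  ],
)

```text
clock: 18.8
tcp_pos: [0.51, 0.1321, 0.1868]
ee_rot: [[-0.024, 1.0, 0.0], [1.0, 0.024, -0.002], [-0.002, 0.0, -1.0]]
contact_force: [-13.1, -7.3, 35.3]
opening: 0.009
grip_force: 64.7
```

```bash
python3 - <<'E'
from h import *
s=env.sense();print(s["tcp_pos"],s["contact_force"],s["moment"])
o=np.zeros((400,800,3),np.uint8)
im,d,w=pts("scene");o[:,400:]=cv2.resize(im[150:230,240:320],None,fx=5,fy=5,interpolation=2)
im,d,w=pts("top");o[:,:400]=cv2.resize(im[165:245,220:300],None,fx=5,fy=5,interpolation=2)
cv2.imwrite("pics/z4.png",o)
E
```

```text
[0.50999583 0.13211795 0.18678834] [-13.10447864  -7.28785056  35.2667631 ] [-1.72501265  3.10236767  0.29380267]
```

View pics/z4.png

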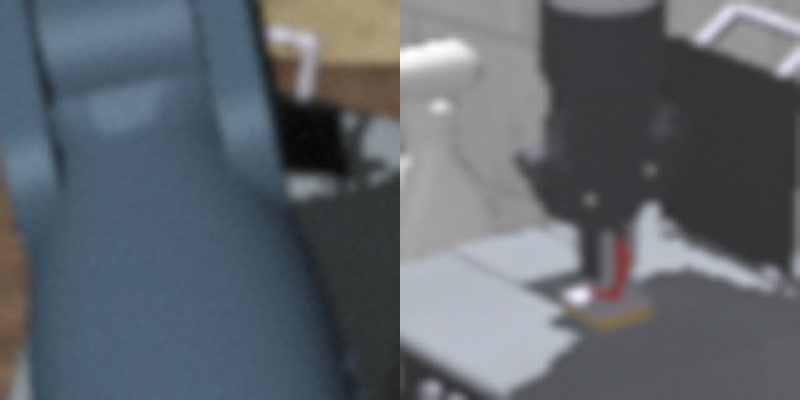

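The scene view shows the key's shoulder down on the lock face at (281,209), the flap upright, and the gripper turned. I'll turn slightly further to the stop and ease off the side load.

servo_tool(
  plan=[
    {"x": -0.0003, "y": -0.0005, "z": -0.0003, "ax": 0, "ay": 0, "az": 1},
    {"x": -0.0005, "y": -0.0008, "z": -0.0006, "ax": 0, "ay": 0, "az": 2},
    {"x": -0.0005, "y": -0.0008, "z": -0.0006, "ax": 0, "ay": 0, "az": 4},
    {"x": -0.0005, "y": -0.0008, "z": -0.0006, "ax": 0, "ay": 0, "az": 5},
    {"x": -0.0005, "y": -0.0008, "z": -0.0006, "ax": 0, "ay": 0, "az": 5},
  ],
)

```text
clock: 19.4
tcp_pos: [0.5096, 0.132, 0.1869]
ee_rot: [[0.061, 0.998, 0.001], [0.998, -0.061, -0.001], [-0.001, 0.001, -1.0]]
contact_force: [-7.5, -3.4, 23.9]
opening: 0.0089
grip_force: 62.9
```

```bash
python3 - <<'E'
from h import *
s=env.sense();print(s["tcp_pos"],s["contact_force"],s["moment"],s["ee_rot"].round(3))
E
```

```text
[0.50963582 0.1320293  0.18686064] [-7.46985491 -3.42347965 23.88567363] [-0.87498711  1.56159986  0.12744525] [[ 0.061  0.998  0.001]
 [ 0.998 -0.061 -0.001]
 [-0.001  0.001 -1.   ]]
```

servo_tool(
  plan=[
    {"x": 0, "y": 0, "z": 0, "ax": 0, "ay": 0, "az": 1},
    {"x": 0, "y": 0, "z": 0, "ax": 0, "ay": 0, "az": 2},
    {"x": 0, "y": 0, "z": 0, "ax": 0, "ay": 0, "az": 3},
    {"x": 0, "y": 0, "z": 0, "ax": 0, "ay": 0, "az": 4},
    {"x": 0, "y": 0, "z": 0, "ax": 0, "ay": 0, "az": 4},
  ],
)

```text
clock: 19.9
tcp_pos: [0.5095, 0.132, 0.1869]
ee_rot: [[0.131, 0.991, 0.0], [0.991, -0.131, -0.001], [-0.001, 0.001, -1.0]]
contact_force: [-7.7, -3.9, 24.2]
opening: 0.0092
grip_force: 63.0
```

```bash
python3 - <<'E'
from h import *
s=env.sense();print(s["tcp_pos"],s["contact_force"],s["moment"],s["ee_rot"].round(3))
E
```

```text
[0.50953323 0.13201173 0.18686131] [-7.7174757  -3.87540602 24.23175217] [-0.91628928  1.70597254  0.20703877] [[ 0.131  0.991  0.   ]
 [ 0.991 -0.131 -0.001]
 [-0.001  0.001 -1.   ]]
```

servo_tool(
  plan=[
    {"x": 0, "y": 0, "z": 0, "ax": 0, "ay": 0, "az": 1},
    {"x": 0, "y": 0, "z": 0, "ax": 0, "ay": 0, "az": 2},
    {"x": 0, "y": 0, "z": 0, "ax": 0, "ay": 0, "az": 3},
    {"x": 0, "y": 0, "z": 0, "ax": 0, "ay": 0, "az": 4},
    {"x": 0, "y": 0, "z": 0, "ax": 0, "ay": 0, "az": 4},
  ],
)

```text
clock: 20.4
tcp_pos: [0.5095, 0.132, 0.1868]
ee_rot: [[0.199, 0.98, 0.0], [0.98, -0.199, -0.001], [-0.001, 0.0, -1.0]]
contact_force: [-8.1, -3.4, 24.9]
opening: 0.009
grip_force: 63.2
```

```bash
python3 - <<'E'
from h import *
s=env.sense();print(s["tcp_pos"],s["contact_force"],s["moment"],s["ee_rot"].round(3))
E
```

```text
[0.50945524 0.13202641 0.18683327] [-8.1219396  -3.40782564 24.86446877] [-0.83446659  1.87048     0.3911877 ] [[ 0.199  0.98   0.   ]
 [ 0.98  -0.199 -0.001]
 [-0.001  0.    -1.   ]]
```

```bash
python3 -c "
from plant import env
print(env.sign_off())"
```

```text
the job is handed in; nothing more can be done
None
```

I handed the job in at 20.4 s with the flap open past upright and the red key pushed home in the lock. The key is turned clockwise until the torque rose at its stop, and the gripper is still holding it there; the judge returned no verdict.

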